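Weigh two pistons against each other and arrest the balance

ROBOT

A 7-joint arm with a two-finger parallel gripper is mounted at the origin on a cart in front of the work surface, level with it; the furniture and walls round the work are solid. World frame = base frame: x ahead of the robot, y to its left, z up, the work surface at z = 0. Lengths are in mm, angles in rad, forces in N, time in s.
With the tool pointing down it reaches from about 425 to 875 mm from the base axis. Payload 9.9 kg.
Tool frame: the origin (TCP) lies midway between the tips of the shut fingers; the grasp point (between the pads) lies 19 mm behind it; z points along the fingers, y is the direction in which the jaws open and shut (so a half turn about z gives the same grasp; the last joint's range is limited). The gripper opens to 85 mm and grips with 20 to 120 N. Pads are 22 mm wide; open, the fingers measure 114 mm over their backs; the gripper's body (76 mm by 85 mm) begins 54 mm behind the grasp point. The pads swing forward as they close: fully open they stand 13 mm farther back than shut.
Start: joints at [-1.427, 0.576, 0.025, 1.437, -0.015, 1.129, -0.057], TCP at [152.431, 657.567, 231.289] pointing down, gripper open.
Joint ranges: [-2.76, 2.76], [-0.34, 2.15], [-1.52, 1.57], [0.19, 2.46], [-1.09, 4.23], [0.17, 1.99], [-2.82, 2.82]. Speed limits (rad/s): [2.22, 2.22, 3.01, 3.01, 3.14, 3.14, 3.14].

INTERFACE

Orientations are given as a rotation vector (axis times angle).
In Python, from bench import state, grab_frame, hand_in gives the robot as it stands.
- The arm moves only by the tool servo_tool, never from a script. Its argument "motion" is a list that holds one entry, the list of rows, each a list of 4 numbers: the shift along the tool's x, y, z in cm, then the turn about the tool's z in rad. A call has 1 to 5 rows; each row is the pose to reach, as a shift and turn from the pose commanded when the call began, along the tool's axes at that moment; what a row does not reach only later rows make up. A row lasts 1/8 s, in which the tool goes at most 62.5 mm and 10.7 degrees, less where a joint would pass 70% of its speed; a pose out of reach is approached as far as the arm can. A call with a gripper value outside its range is refused whole. "fingers" is the opening, from -1 (shut) to 1 (fully open), set as the call begins (left out, the last holds). The fingers move at their own pace and stop on an object; the grip force is fixed at half the most. Time passes only in rows, so rows that repeat a pose let the fingers close. It gives the time, the measured TCP pose, the force and the opening at its end, in the units of the state.
- state(): the state, without advancing time (a new reading comes with each control period).
- grab_frame(name): name is "scene" or "side" or "wrist"; returns a dict with "pixels" (400x640x3 uint8, blue, green, red), "depth" (400x640 float32, mm along the optical axis (not along the pixel's ray), 0 where there is no reading), "mtx" (3x3 intrinsics, pixels), "position" and "orientation" of the camera in the world; the wrist camera has in their place "T_tool_cam" (4x4, takes a point from camera to tool coordinates, whose origin is the TCP and whose axes are the flange's). Camera axes: x right, y down, z forward; pixel columns grow to the right and rows downward; lengths in mm; the calibration is good to about 2 mm. The wrist camera is an equidistant fisheye: a pixel r from the principal point sees the ray r / f radians off the axis. A picture is of the moment at which its call begins: read the wrist's pose just before it.
- hand_in(): hands the job in, once; it reports no verdict.
The state is a dict: "clock": time; "joint_positions": joint angles; "qvel": joint speeds; "joint_torque": joint torques, N m; "position": TCP position; "orientation": TCP orientation; "force": force on the tool from outside, world axes, zero at the start; "torque": the same for the moment, N m; "finger_gap": finger opening in mm.
Only numpy, scipy, OpenCV 4.12 (cv2) and the standard library are available. Lean on these libraries where they do the work, as an engineer would, in place of code of your own. Each camera call takes 0.05 s, during which the arm holds its last target. There are 200 camera calls.

TASK

Two pistons sit on the pans of the bench balance, with its beam arrested. Swing the arrest lever on the front of the balance all the way from right to left to free the beam, let the beam tip and come to rest for a second or two so the heavier piston can be read off, then swing the lever all the way back to the right so the beam is arrested level again. Both pistons must stay standing in their pans.

Things in the scene. Friction and masses are not known exactly. Their poses are not given: they have to be found in the camera images.
- arrest_lever (a joint): Arrest lever at the front of the balance, turning level about an upright axis. 0 rad = arrested: grip 0.6 rad to the right of straight out, seen facing the lever side. Grows clockwise from above to 1.2 = free: grip 0.6 rad to the left. Hard stop at each end; stays where left (friction, 2 N at the grip). Starts at 0 to 0.05. Its cam lowers and raises two rests under the beam.
- lever_grip (a point): Middle of the lever's black upright round grip, 90 mm above the bench. The post is 16 mm in diameter, from 54 to 111 mm high; the steel arm below it ends at 56 mm. It moves on a circle of 75 mm radius about lever_hinge, with 45 mm free all round at grip height.
- lever_hinge (a point): Point on the lever's upright axis at the grip's height (90 mm up), fixed to the balance. Its -x axis points straight out of the front (middle of the swing), y along the beam to the left, z up. Balance: grey base 100 x 300 mm, 42 mm high; steel beam 100 mm up; a 90 mm pan at each end, 120 mm from the middle and 36 mm behind this point; dial plate in the middle up to 175 mm high.
- beam (a joint): Tilt of the balance beam: 0 rad = level; positive when its +y (left) end is up; 0.15 at most either way. When freed it tips slowly (about a second) to the stop on the side of the heavier piston; the two pistons always differ in weight enough for that.
- piston_a_center (a point): Centre of one piston, a plain metal cylinder 64 mm in diameter and 53 mm high, standing on one pan (which pan varies); 0.2 to 0.35 kg.
- piston_b_center (a point): Centre of the other piston, of the same size, standing on the other pan; 0.2 to 0.35 kg.
Mind the look-alikes: they are no part of the job. Leave any brown or yellow look-alike of the part that bears piston_a_center alone.

How it is judged (in metres and radians):
On the way, in this order (a step that is already met when the one before it is completed fails the run):
1. the lever is swung over to free (beyond 1.0 rad) and the beam has tipped to one side (beyond 0.1 rad) and rests there for half a second (value of joint arrest_lever above 1 rad and (value of joint beam above 0.1 rad or value of joint beam below -0.1 rad) and velocity of joint beam between -0.08 and 0.08 rad/s), for 0.5 s.
2. the lever is swung back to arrested (below 0.2 rad) and the beam is level within 0.05 rad (value of joint arrest_lever below 0.2 rad and value of joint beam between -0.05 and 0.05 rad), for 0.2 s.
At the end, for the whole second after the job is handed in: The lever is back within 0.2 rad (15 mm at the grip) of the arrested stop, lever and beam are at rest, the beam is level within 0.05 rad, and each piston stands upright (within 0.15 rad) in its pan within 15 mm of where it started (all of step 2 and velocity of joint beam between -0.08 and 0.08 rad/s and velocity of joint arrest_lever between -0.08 and 0.08 rad/s and distance of each of piston_a_center, piston_b_center from where it was at the start of the episode below 0.015 m and angle between each of piston_a_center, piston_b_center's own z axis and vertical below 0.15 rad); the robot touches nothing.
It fails at once if a piston is lifted, tipped or knocked off its pan (more than 50 mm from its start, or tilted beyond 0.35 rad) (distance of any of piston_a_center, piston_b_center from where it was at the start of the episode above 0.05 m or angle between any of piston_a_center, piston_b_center's own z axis and vertical above 0.35 rad).
It also fails if it takes over 42 s, if anything falls off the work surface, if the arm or the gripper's body presses on something with over 40 N, if the wrist force passes 120 N, or if a joint passes its speed limit or range.

## Working session

There is one attempt and no reset: what is moved stays moved. The work goes in short steps, Python scripts to look and compute and a tool call to move; the robot and the scene stay as the last step left them, time stands still between calls to the robot, and variables do not carry over. Pictures are saved under pics/ and viewed, about 8 in all and at most 12, crops included, and the job is handed in when it is done.

Besides the shell and the picture viewer there is one more tool, called after "Emit:" as a command line: name --argument value ..., lists and objects as JSON in quotes. servo_tool: Moves the arm, as the interface text tells. Its arguments: {"type":"object","properties":{"motion":{"type":"array"},"fingers":{"type":"number"}},"required":["motion"]}

```bash
mkdir -p pics; cat > h.py <<'E'
import numpy as np, cv2
from scipy.spatial.transform import Rotation as R
from bench import state, grab_frame, hand_in
def cloud(f):
    d=f["depth"]; K=np.array(f["mtx"]); v,u=np.mgrid[:400,:640]
    P=np.stack([(u-K[0,2])/K[0,0]*d,(v-K[1,2])/K[1,1]*d,d],-1)
    o=np.array(f["orientation"]); Rm=o if o.shape==(3,3) else R.from_rotvec(o).as_matrix()
    return P@Rm.T+np.array(f["position"])
E
python3 - <<'E'
from h import *
s=state(); print({k:np.round(v,3) for k,v in s.items()})
for n in("scene","side"):
    f=grab_frame(n); cv2.imwrite(f"pics/{n}0.png",f["pixels"]); print(n,f["position"],f["orientation"],f["mtx"])
    np.savez(f"{n}0.npz",P=cloud(f),img=f["pixels"],d=f["depth"])
E
```

```text
{'clock': np.float64(0.0), 'joint_positions': array([-1.427,  0.577,  0.025,  1.438, -0.015,  1.129, -0.057]), 'qvel': array([ 0.001, -0.   ,  0.   , -0.001,  0.   , -0.001,  0.002]), 'joint_torque': array([ 0.0000e+00, -7.6575e+01,  2.2500e+00, -2.8596e+01,  1.5000e-02,
        1.3000e-02, -0.0000e+00]), 'position': array([152.326, 657.128, 230.448]), 'orientation': array([-3.570e-01, -3.121e+00,  3.000e-03]), 'force': array([0.764, 0.305, 0.512]), 'torque': array([ 0.039,  0.025, -0.039]), 'finger_gap': np.float64(85.451)}
scene [ 116.42074572 -742.9139052   762.36324722] [-2.12676049  0.50228041 -0.29585949] [[423.14367194   0.         313.7674563 ]
 [  0.         423.14367194 200.78818141]
 [  0.           0.           1.        ]]
side [ 171.83742049 -861.8775658   738.8542179 ] [-2.09192065  0.42208667 -0.21133947] [[429.59740974   0.         319.81802268]
 [  0.         429.59740974 190.69131281]
 [  0.           0.           1.        ]]
```

View pics/scene0.png

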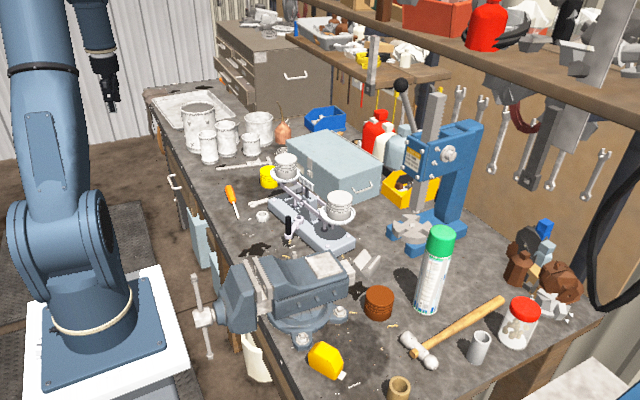

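View pics/side0.png

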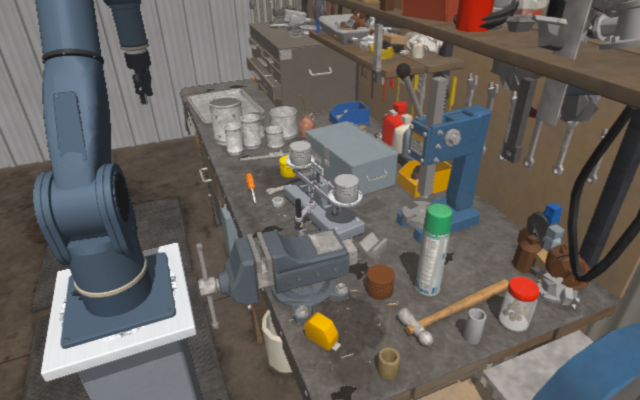

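The scene picture shows the balance at about (310,210), with its black grip at (288,228) and pistons at (286,165) and (340,207). In the side picture the grip is at (297,210). The look-alikes (brown cylinder at (379,302), yellow one at (268,177)) are not on the pans.

```bash
python3 - <<'E'
from h import *
ims=[]
for n,(x0,y0) in(("scene",(230,135)),("side",(240,125))):
    z=np.load(n+"0.npz"); P=z["P"]; im=z["img"]
    c=cv2.resize(im[y0:y0+130,x0:x0+150],None,fx=2.6,fy=2.6,interpolation=cv2.INTER_CUBIC); ims.append(c)
    m=(im.max(-1)<45)&(P[...,2]>60)&(P[...,2]<125); m[:y0]=0;m[y0+130:]=0;m[:,:x0]=0;m[:,x0+150:]=0
    k,l,st,ce=cv2.connectedComponentsWithStats(m.astype(np.uint8))
    for i in range(1,k):
        if st[i,4]>15: print(n,ce[i],st[i],np.median(P[l==i],0),P[l==i][:,2].max())
    # piston tops
    m=(P[...,2]>140)&(P[...,2]<180); m[:y0]=0;m[y0+130:]=0;m[:,:x0]=0;m[:,x0+150:]=0
    k,l,st,ce=cv2.connectedComponentsWithStats(m.astype(np.uint8))
    for i in range(1,k):
        if st[i,4]>60: q=P[l==i]; print(n,'hi',ce[i],st[i],q.mean(0),q.min(0),q.max(0))
cv2.imwrite("pics/crop.png",np.hstack(ims))
E
```

```text
scene [287.95061728 225.0617284 ] [285 217   6  17  81] [470.84596126  58.42851359  86.62990641] 111.87074467538605
scene hi [285.59259259 166.25617284] [274 153  23  23 324] [537.41802291 219.29681769 163.34499529] [510.9601718  204.09136719 140.02043382] [572.51946051 263.91317331 179.96773408]
scene hi [305.50393701 183.01574803] [299 174  15  17 127] [549.41004312 116.25407573 162.29392033] [537.57157789  87.11431761 140.19476139] [558.34734784 150.32049568 177.70065963]
scene hi [338.86876155 203.55452865] [326 190  27  27 541] [578.16866064 -11.92987849 167.20231849] [551.80904939 -33.98499256 140.12855555] [615.73740059  30.65967416 179.99743273]
scene hi [265.05581395 260.08837209] [252 254  27  11 215] [ 343.77678695 -106.38609454  150.12853875] [ 320.18224363 -128.01271377  140.4293095 ] [369.81457343 -85.20036357 153.28761327]
side hi [300.03370787 154.44194757] [289 144  22  19 267] [538.77866616 214.16094722 160.74357349] [513.49719497 199.97167738 140.0062839 ] [575.46629246 248.08103205 179.97233744]
side hi [316.33333333 168.28571429] [311 160  12  17 105] [550.6335838  114.65025721 161.6389757 ] [539.02792553  84.21821265 140.16844008] [558.41607614 146.00509177 175.55242011]
side hi [345.8815261  186.92971888] [334 174  25  26 498] [579.85202543 -15.78556249 166.49328238] [553.62281506 -34.84811171 140.06542233] [617.96897582  32.15799657 179.99929735]
side hi [271.11921708 243.07651246] [257 230  32  25 562] [ 342.85180286 -137.59638253  149.86051884] [ 318.45875102 -183.63861092  140.12410019] [370.58305083 -86.30658592 154.11114476]
side hi [247.49146758 245.60068259] [240 234  19  21 293] [ 293.09725286 -126.86891051  150.82912035] [ 271.43595759 -163.56102896  145.634353  ] [310.2960498  -86.21280445 154.29879522]
```

View pics/crop.png

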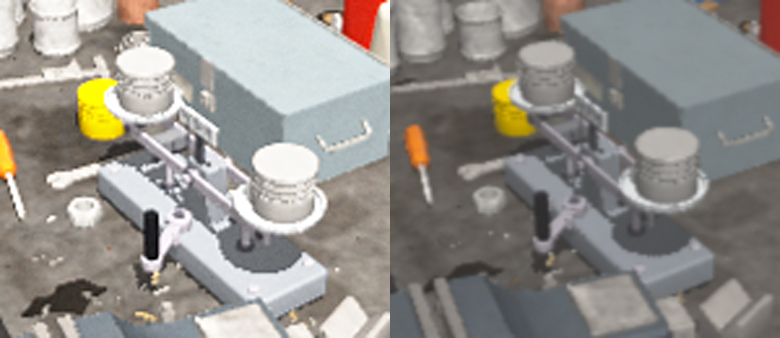

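```bash
python3 - <<'E'
from h import *
from scipy.optimize import least_squares
C={}
for n,bx in(("scene",[(270,150,300,185),(322,185,358,225)]),("side",[(286,138,314,166),(330,170,362,206)])):
    P=np.load(n+"0.npz")["P"]; c=[]
    for x0,y0,x1,y1 in bx:
        q=P[y0:y1,x0:x1].reshape(-1,3); q=q[(q[:,2]>150)&(q[:,2]<200)]
        t=np.percentile(q[:,2],90); top=q[abs(q[:,2]-t)<4]
        r=cv2.minEnclosingCircle(top[:,:2].astype(np.float32)); c.append(np.array(r[0])); print(n,t,len(top),r)
    d=c[0]-c[1]; y=d/np.linalg.norm(d); x=np.array([y[1],-y[0]]); h=(c[0]+c[1])/2-36*x
    print('len',np.linalg.norm(d),'y',y,'hinge',h,'grip0',h-75*(np.cos(.6)*x+np.sin(.6)*y),'gripfree',h-75*(np.cos(.6)*x-np.sin(.6)*y))
    # grip points
    q=P[210:245,278:300].reshape(-1,3) if n=="scene" else P[190:230,285:310].reshape(-1,3)
    q=q[(q[:,2]>70)&(q[:,2]<108)&(np.linalg.norm(q[:,:2]-[473,62],axis=1)<25)]; print('grip',len(q),np.median(q,0),q.min(0),q.max(0))
    # corridor
    q=P.reshape(-1,3); a=np.array([152,657]);b=np.array([473,64]);u=(b-a)/np.linalg.norm(b-a)
    w=q[:,:2]-a; s=w@u; e=abs(w@[-u[1],u[0]]); m=(s>30)&(s<720)&(e<100)&(q[:,2]>60); 
    for k in range(0,720,80):
        mm=m&(s>=k)&(s<k+80); 
        if mm.any(): print(k,mm.sum(),q[mm,2].max().round(),end='; ')
    print()
E
```

```text
scene 181.2035262421333 209 ((543.9303588867188, 237.49008178710938), 33.83259963989258)
scene 180.07917008458665 313 ((584.89306640625, -0.21606159210205078), 33.86302185058594)
len 241.2097717911712 y [-0.16982192  0.98547477] hinge [528.93462108 112.52342084] grip0 [475.12521477  60.27834649] gripfree [460.7419141  143.74448288]
grip 70 [469.93745321  58.46484491  89.52266412] [463.58313164  54.23604797  70.11537995] [477.63138233  66.38690476 107.26503605]
0 1483 555.0; 480 3 133.0; 560 26 110.0; 640 502 178.0; 
side 181.6647529039488 175 ((546.8043823242188, 236.88108825683594), 34.11907958984375)
side 180.23934363169911 267 ((586.1095581054688, -1.542351245880127), 33.713863372802734)
len 241.641538952847 y [-0.16265902  0.98668234] hinge [530.93640591 111.81364381] grip0 [476.74891445  59.96081583] gripfree [462.9722858  143.52922951]
grip 71 [471.01893162  57.01302582  89.9860498 ] [464.79544204  51.33974848  70.18860502] [479.10016889  66.72883399 107.73802312]
0 1380 560.0; 480 2 134.0; 560 23 136.0; 640 444 176.0;
```

Emit:
servo_tool --motion '[[[-3.4,-3.9,0,0],[-6.9,-7.8,0,0],[-10.3,-11.7,0,0],[-13.8,-15.6,0,0],[-17.2,-19.5,0,0]]]' --fingers -0.3

```text
clock: 0.72
position: [276.6, 427.0, 231.1]
orientation: [0.357, 3.121, -0.001]
force: [1.0, 0.5, 0.4]
finger_gap: 29.8
```

Emit:
servo_tool --motion '[[[-3.4,-3.9,0,0],[-6.9,-7.8,0,0],[-10.3,-11.7,0,0],[-13.8,-15.6,0,0],[-17.2,-19.5,0,0]]]'

```text
clock: 1.35
position: [400.0, 198.4, 231.3]
orientation: [0.357, 3.121, 0.0]
force: [1.3, 1.0, -0.9]
finger_gap: 29.9
```

Emit:
servo_tool --motion '[[[-3.4,-3.9,0,-0.13],[-6.9,-7.8,0,-0.26],[-10.4,-11.8,0,-0.4],[-10.4,-11.8,0,-0.4],[-10.4,-11.8,0,-0.4]]]'

```text
clock: 1.98
position: [473.8, 61.7, 231.0]
orientation: [0.267, -3.129, -0.0]
force: [-1.0, 0.6, 0.1]
finger_gap: 29.8
```

```bash
python3 - <<'E'
from h import *
f=grab_frame("wrist"); g=grab_frame("side")
cv2.imwrite("pics/w1.png",f["pixels"]); c=cv2.resize(g["pixels"][125:275,220:380],None,fx=2.6,fy=2.6,interpolation=cv2.INTER_CUBIC)
w=f["pixels"]; w=cv2.resize(w,(624,390)); cv2.imwrite("pics/w1.png",w); cv2.imwrite("pics/s1.png",c)
T=np.array(f["T_tool_cam"]); K=np.array(f["mtx"]); print(T.round(3),K)
s=state(); Rt=R.from_rotvec(s["orientation"]).as_matrix(); p=np.array(s["position"])
def proj(X):
    t=Rt.T@(X-p); cpt=np.linalg.inv(T)@np.r_[t,1]; x,y,z=cpt[:3]; r=np.hypot(x,y); th=np.arctan2(r,z)
    return K[0,2]+K[0,0]*th*x/r, K[1,2]+K[1,1]*th*y/r
print('pred grip top',proj(np.array([474,61.5,111.])),'bottom',proj(np.array([474,61.5,56.])))
# full cloud
v,u=np.mgrid[:400,:640]; dx=(u-K[0,2])/K[0,0]; dy=(v-K[1,2])/K[1,1]; th=np.hypot(dx,dy)+1e-9
d=f["depth"]; P=np.stack([np.tan(th)*dx/th*d,np.tan(th)*dy/th*d,d],-1)
W=(P@T[:3,:3].T+T[:3,3])@Rt.T+p
m=(d>0)&(th<1.4)
b=m&(f["pixels"].max(-1)<50)&(W[...,2]>75)&(W[...,2]<120)&(np.linalg.norm(W[...,:2]-[474,61.5],axis=-1)<35)
q=W[b]; print(len(q),np.median(q,0) if len(q) else '', np.argwhere(b).mean(0) if len(q) else '')
t=q[q[:,2]>106]; print('top',len(t),t.mean(0) if len(t) else '')
# obstacles near body height around the swing
for X in((474,61.5),(455,105),(462,144)):
    r=np.linalg.norm(W[...,:2]-X,axis=-1)
    for zl in(50,110,140): 
        mm=m&(r<65)&(W[...,2]>zl)&(W[...,2]<195); print(X,zl,mm.sum(), W[mm].mean(0).round() if mm.any() else '')
E
```

```text
[[ 1.00000e-03 -9.55000e-01 -2.96000e-01  7.54870e+01]
 [ 1.00000e+00  0.00000e+00  1.00000e-03 -1.33000e-01]
 [-1.00000e-03 -2.96000e-01  9.55000e-01 -1.42214e+02]
 [ 0.00000e+00  0.00000e+00  0.00000e+00  1.00000e+00]] [[309.70691629   0.         321.76954054]
 [  0.         309.70691629 197.56744083]
 [  0.           0.           1.        ]]
pred grip top (np.float64(320.0794590432285), np.float64(191.4335203278268)) bottom (np.float64(320.2880136566374), np.float64(176.97411359735236))
158 [467.05224826  65.2962046   98.35459289] [182.10126582 324.94303797]
top 49 [470.7883983   66.91649425 109.21145792]
(474, 61.5) 50 1099 [487.  79.  70.]
(474, 61.5) 110 145 [474.  65. 111.]
(474, 61.5) 140 0 
(455, 105) 50 1174 [488.  82.  69.]
(455, 105) 110 145 [474.  65. 111.]
(455, 105) 140 0 
(462, 144) 50 317 [507. 109.  53.]
(462, 144) 110 0 
(462, 144) 140 0
```

View pics/w1.png

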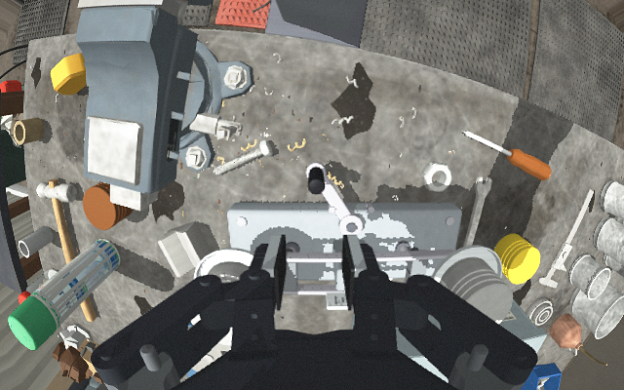

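View pics/s1.png

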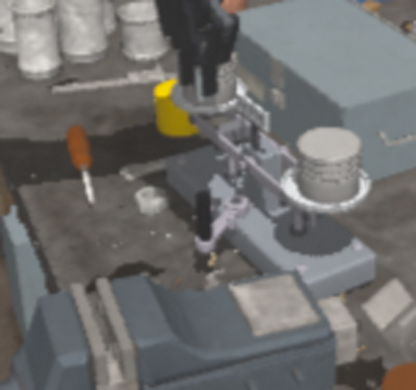

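The wrist picture shows the grip at (316,178), between the jaws' lines, and the vise well clear to the left. The close view puts the grip at (474,64) with its top at 111, within 3 mm of the first estimate. Next I go down around it.

Emit:
servo_tool --motion '[[[0,0.25,4,0],[0,0.25,8,0],[0,0.25,12,0],[0,0.25,16,0],[0,0.25,16,0]]]'

```text
clock: 2.7
position: [471.6, 65.0, 69.5]
orientation: [0.273, -3.124, 0.001]
force: [-0.8, -0.0, 0.3]
finger_gap: 30.0
```

```bash
python3 - <<'E'
from h import *
g=grab_frame("side"); c=cv2.resize(g["pixels"][150:260,240:380],None,fx=4,fy=4,interpolation=cv2.INTER_CUBIC)
f=grab_frame("wrist"); w=cv2.resize(f["pixels"][100:350,210:430],None,fx=1,fy=1); c[:0]
cv2.imwrite("pics/s2.png",np.hstack([c,np.pad(w,((0,c.shape[0]-250),(0,0),(0,0)))])); print(c.shape,state()["force"])
E
```

```text
(440, 560, 3) [-0.01865539  0.70677557 -0.17539119]
```

View pics/s2.png

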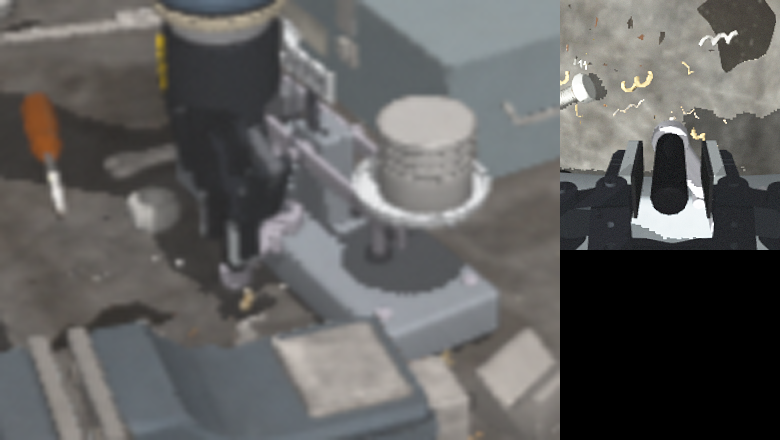

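The post stands between the pads: right crop, dark post at about (670,175), pads on both sides. I narrow the cage and swing the lever along its arc.

Emit:
servo_tool --motion '[[[0.46,0.77,0,0],[0.83,1.59,0,0],[1.09,2.45,0,0],[1.26,3.33,0,0],[1.31,4.23,0,0]]]' --fingers -0.48

```text
clock: 3.42
position: [453.3, 104.2, 71.4]
orientation: [0.271, -3.13, -0.0]
force: [-0.8, -1.5, 0.9]
finger_gap: 22.2
```

Emit:
servo_tool --motion '[[[-0.05,0.9,0,0],[-0.22,1.78,0,0],[-0.48,2.64,0,0],[-0.85,3.46,0,0],[-1.25,4.2,0,0]]]'

```text
clock: 4.05
position: [458.9, 147.6, 71.3]
orientation: [-0.27, 3.13, 0.0]
force: [-1.0, -1.9, -0.3]
finger_gap: 22.0
```

Emit:
servo_tool --motion '[[[0,0.15,0,0],[0,0.3,0,0],[0,0.3,0,0]]]'

```text
clock: 4.42
position: [459.2, 149.0, 71.4]
orientation: [-0.268, 3.128, -0.001]
force: [3.0, -4.7, -1.5]
finger_gap: 22.2
```

Force rose to about 5 N, so the lever is at its stop. I back off slightly and let the beam tip.

Emit:
servo_tool --motion '[[[0,-0.2,0,0],[0,-0.2,0,0],[0,-0.2,0,0],[0,-0.2,0,0],[0,-0.2,0,0]]]'

```text
clock: 5.05
position: [458.5, 148.0, 71.3]
orientation: [0.27, -3.13, -0.0]
force: [0.8, 0.2, 0.1]
finger_gap: 22.3
```

Emit:
servo_tool --motion '[[[0,0,0,0],[0,0,0,0],[0,0,0,0],[0,0,0,0],[0,0,0,0]]]'

```text
clock: 5.68
position: [458.5, 147.9, 71.3]
orientation: [0.27, -3.13, 0.0]
force: [0.3, 0.6, -0.0]
finger_gap: 22.2
```

Emit:
servo_tool --motion '[[[0,0,0,0],[0,0,0,0],[0,0,0,0],[0,0,0,0],[0,0,0,0]]]'

```text
clock: 6.3
position: [458.5, 147.9, 71.3]
orientation: [0.27, -3.13, 0.0]
force: [-0.2, -1.6, -0.4]
finger_gap: 22.0
```

Emit:
servo_tool --motion '[[[0,0,0,0],[0,0,0,0],[0,0,0,0],[0,0,0,0],[0,0,0,0]]]'

```text
clock: 6.92
position: [458.5, 147.9, 71.3]
orientation: [-0.27, 3.13, -0.0]
force: [0.3, 0.5, 0.3]
finger_gap: 22.3
```

```bash
cat > chk.py <<'E'
from h import *
import sys
g=grab_frame("side"); P=cloud(g)
w=grab_frame("wrist")["pixels"]
for nm,c in(("left",(545,237)),("right",(585.5,-1))):
    r=np.linalg.norm(P[...,:2]-np.array(c),axis=-1); q=P[(r<50)&(P[...,2]>135)&(P[...,2]<215)]
    t=np.percentile(q[:,2],92); top=q[abs(q[:,2]-t)<6]; print(nm,len(top),t,cv2.minEnclosingCircle(top[:,:2].astype(np.float32)))
c=cv2.resize(g["pixels"][125:255,240:380],None,fx=3,fy=3,interpolation=cv2.INTER_CUBIC)
cv2.imwrite(sys.argv[1],np.hstack([c,cv2.resize(w[100:350,210:430],(343,390))]))
s=state();print(s["clock"],s["force"])
E
python3 chk.py pics/s3.png
```

```text
left 155 198.6847987251184 ((548.7991333007812, 231.49176025390625), 32.74400329589844)
right 275 163.30033334636485 ((585.3712158203125, -0.4491027891635895), 33.1511116027832)
7.025 [-0.36860347 -0.19241296  0.37138989]
```

View pics/s3.png

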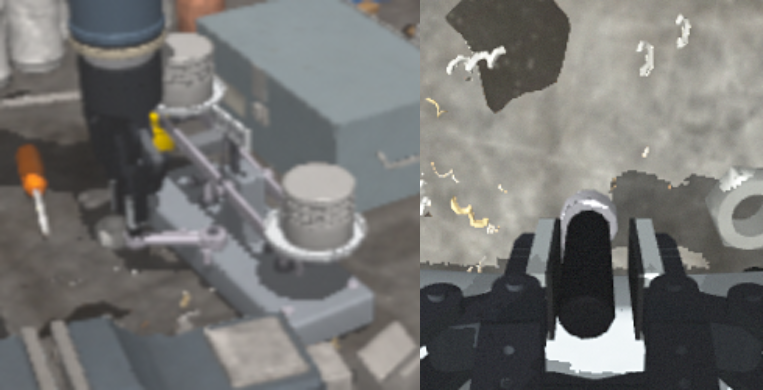

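The left picture shows the beam tipped, with the right piston (315,215) low and the left (185,75) high. That is about 0.148 rad, so the right-hand piston is the heavier, and both are standing. I hold a little longer, then swing back.

Emit:
servo_tool --motion '[[[0,0,0,0],[0,0,0,0],[0,0,0,0],[0,0,0,0],[0,0,0,0]]]'

```text
clock: 7.65
position: [458.5, 147.9, 71.3]
orientation: [-0.27, 3.13, -0.0]
force: [-0.1, -0.0, -1.2]
finger_gap: 22.5
```

Emit:
servo_tool --motion '[[[0.25,-0.4,0,0],[0.46,-0.77,0,0],[0.65,-1.2,0,0],[0.83,-1.59,0,0],[0.98,-2.0,0,0]]]'

```text
clock: 8.28
position: [450.9, 126.7, 71.1]
orientation: [0.271, -3.128, -0.001]
force: [-2.8, 3.0, 1.0]
finger_gap: 22.3
```

Emit:
servo_tool --motion '[[[0.11,-0.45,0,0],[0.2,-0.88,0,0],[0.28,-1.33,0,0],[0.32,-1.8,0,0],[0.33,-2.23,0,0]]]'

```text
clock: 8.9
position: [452.9, 103.6, 71.3]
orientation: [0.27, -3.13, 0.0]
force: [-2.7, 3.1, -0.7]
finger_gap: 22.3
```

Emit:
servo_tool --motion '[[[-0.02,-0.45,0,0],[-0.05,-0.9,0,0],[-0.12,-1.35,0,0],[-0.22,-1.78,0,0],[-0.34,-2.2,0,0]]]'

```text
clock: 9.52
position: [460.2, 82.6, 71.3]
orientation: [-0.27, 3.13, -0.0]
force: [-2.7, 2.7, -0.3]
finger_gap: 22.4
```

Emit:
servo_tool --motion '[[[-0.15,-0.42,0,0],[-0.33,-0.85,0,0],[-0.51,-1.26,0,0],[-0.72,-1.65,0,0],[-0.92,-2.0,0,0]]]'

```text
clock: 10.15
position: [472.6, 64.5, 71.3]
orientation: [0.27, -3.13, 0.0]
force: [-2.1, 2.3, -0.1]
finger_gap: 22.1
```

Emit:
servo_tool --motion '[[[-0.05,-0.15,0,0],[-0.1,-0.3,0,0],[-0.1,-0.3,0,0]]]'

```text
clock: 10.52
position: [474.4, 62.0, 71.4]
orientation: [-0.27, 3.129, 0.0]
force: [0.7, 2.8, -2.3]
finger_gap: 22.3
```

Emit:
servo_tool --motion '[[[-0.05,-0.15,0,0],[-0.1,-0.3,0,0],[-0.1,-0.3,0,0]]]'

```text
clock: 10.9
position: [476.1, 59.4, 71.5]
orientation: [-0.27, 3.129, 0.0]
force: [2.1, 4.2, -1.4]
finger_gap: 22.3
```

```bash
python3 chk.py pics/s4.png
```

```text
Traceback (most recent call last):
  File "chk.py", line 7, in <module>
    t=np.percentile(q[:,2],92); top=q[abs(q[:,2]-t)<6]; print(nm,len(top),t,cv2.minEnclosingCircle(top[:,:2].astype(np.float32)))
IndexError: index -1 is out of bounds for axis 0 with size 0
```

Force is growing to about 5 N at the start position, so the lever is at its stop (the left piston is hidden by the arm in this view). I centre the cage, open it and rise clear.

Emit:
servo_tool --motion '[[[0.05,0.15,0,0],[0.1,0.3,0,0],[0.1,0.3,0,0],[0.1,0.3,0,0]]]' --fingers -0.3

```text
clock: 11.5
position: [473.8, 61.8, 71.3]
orientation: [0.27, -3.13, 0.0]
force: [-0.8, -0.3, -0.9]
finger_gap: 29.9
```

Emit:
servo_tool --motion '[[[0,0,-2,0],[0,0,-5,0],[0,0,-9,0],[0,0,-13,0],[0,0,-17,0]]]'

```text
clock: 12.12
position: [473.7, 61.8, 242.7]
orientation: [0.27, -3.13, 0.0]
force: [0.8, 0.2, 0.5]
finger_gap: 30.2
```

Emit:
servo_tool --motion '[[[3,3,0,0],[6,6,0,0],[6,10,0,0],[6,14,0,0],[6,18,0,0]]]'

```text
clock: 12.75
position: [383.6, 230.0, 241.4]
orientation: [-0.27, 3.13, 0.0]
force: [1.2, -0.3, -0.2]
finger_gap: 30.2
```

Emit:
servo_tool --motion '[[[3,3,0,0],[6,6,0,0],[6,6,0,0]]]'

```text
clock: 13.12
position: [312.3, 279.4, 241.3]
orientation: [0.278, -3.129, -0.001]
force: [0.6, 0.0, 0.0]
finger_gap: 29.9
```

```bash
sed -i 's/^    t=np.perc/    if not len(q): print("hidden"); continue\n    t=np.perc/' chk.py; python3 chk.py pics/s5.png; python3 - <<'E'
from h import *
g=grab_frame("side"); P=cloud(g); im=g["pixels"]
m=(im.max(-1)<45)&(P[...,2]>70)&(P[...,2]<113)&(np.linalg.norm(P[...,:2]-[465,100],axis=-1)<80)
print('grip',m.sum(),np.median(P[m],0))
E
```

```text
left 189 180.99832302049103 ((544.603515625, 236.3681640625), 35.297462463378906)
right 281 180.74014044860087 ((586.0714111328125, -2.351552724838257), 33.31597137451172)
13.225 [-0.62185654 -0.36791746 -0.77258963]
grip 0 [nan nan nan]
  return _methods._mean(a, axis=axis, dtype=dtype,
  ret = um.true_divide(
```

View pics/s5.png

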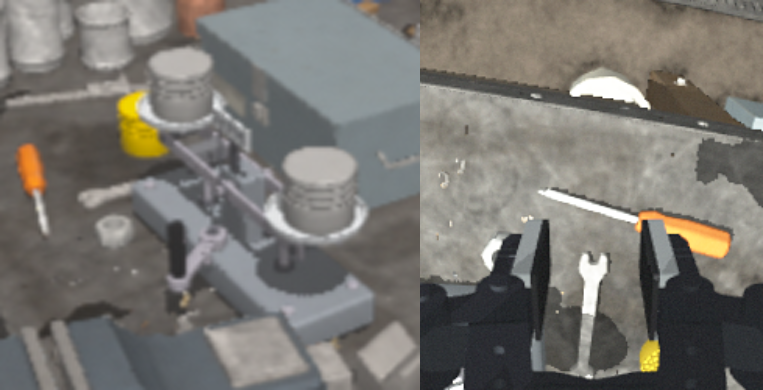

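The picture shows the lever back on the right, with its grip at (177,250). The beam is level and both pistons stand at their starting places. One check of the grip position, then hand in.

```bash
python3 - <<'E'
from h import *
g=grab_frame("side"); q=cloud(g)[190:230,285:310].reshape(-1,3)
q=q[(q[:,2]>70)&(q[:,2]<108)&(np.linalg.norm(q[:,:2]-[473,62],axis=1)<25)]; m=np.median(q,0); print('grip',len(q),m)
if np.linalg.norm(m[:2]-[471,57])<7: hand_in(); print("handed in")
E
```

```text
grip 66 [472.65084236  55.46098964  87.80391941]
the job is handed in; nothing more can be done
handed in
```

The job is done and handed in at about 13.3 s of the 42 s allowed. I swung the arrest lever to the left stop with the fingers loosely around its grip. The beam tipped to about 0.148 rad with the right-hand piston down, so that one is the heavier. I then swung the lever back to the right stop and moved the gripper clear.

- **Lever:** the side camera showed the grip within 2–3 mm of its start position.
- **Beam:** it is level, with the two piston tops at 181.0 and 180.7 mm.
- **Pistons:** both are standing, within about 3 mm of where they began.
- **Contact:** nothing was touching the robot, and forces I read stayed around 6 N or less.
- **Failed checks:** two measuring scripts failed along the way. In one the arm hid the left piston, and in the other a darkness threshold found no grip pixels. I repeated both measurements successfully before handing in.

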